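# Start up the luthier's thickness sander

## Task

Start the thickness sander for sanding a soundboard, in the safe order: first press the green button on the dust extractor's grey-and-orange remote, then press the green drum button on the sander's console fully in, and last switch on the conveyor feed by pressing down the raised, green-barred end of the black rocker until it is fully over. Press only: leave the remote lying where it is, keep off both red buttons, do not turn the speed dial, and do not shift the tools and pots lying about.

Things in the scene. Friction and masses are not known exactly. Their poses are not given: they have to be found in the camera images.
- console (a point): Middle of the level top panel (240 mm along x, 150 mm along y, 93 mm above the bench) of the grey console on the green, fixed drum sander. z up; -x towards the robot, the sander lies on the +y side. From here: green drum button at (-60, -35) mm, red one at (-60, +25), middle of feed rocker at (+40, -35), speed dial at (+40, +28).
- hood (a point): Top of the corner of the sander's green drum hood nearest the console, 310 mm above the bench; 45 mm in +x and 105 mm in +y from console, same axes. From it the hood runs 190 mm in +x and 310 mm in +y. The conveyor under it and beside the console is 118 mm high.
- drum_start_top (a point): Centre of the top face of the green drum start button: 28 mm across, on the yellow plate, 112 mm above the bench when out and 106 mm when in; it goes in straight down. Its black collar ends 102 mm above the bench. Axes as console.
- drum_start (a joint): How far the green drum button is pressed in: 0 = out (drum off), 0.006 m = fully in (drum on). It moves against a steady 4 to 5 N and stays where it is left; the red button next to it rises by as much as this one goes in.
- drum_stop: Red drum stop button, 28 mm across, 60 mm to the +y side of the green one, interlocked with it: in (top 106 mm above the bench) while the drum is off, up (112 mm) while it is on; pressing it in then would stop the drum. Origin on the axis, 98 mm above the bench while in.
- feed_on (a point): Point on top of the black feed rocker's ON half (the -x half, with a green bar), 18 mm from its middle; 110 mm above the bench while OFF (this half stands up, its end at 112 mm), 104 mm when ON (it lies level). Rocker 52 mm long along the console's x, 26 mm wide, shallow V-shaped top, tilts about the console's y; the rim around it is at 98 mm.
- feed (a joint): Feed rocker angle: 0 = OFF (green-barred half up), 0.32 rad = ON (green-barred half fully down). About 3 to 6 N on the raised half tips it; it stays where it is left.
- feed_dial (a joint): Angle of the feed speed dial, a grey and dark knob beside the rocker, about 36 mm across (rad); it is already set, 0 at the start.
- remote: Radio remote of the dust extractor, lying loose on the bench, buttons up: grey box with an orange band, 132 x 64 x 26 mm, 0.2 kg, with two round buttons. Origin under its centre, x along its length; green button at x = +28 mm, red at x = -28 mm, both on the middle line.
- remote_on_top (a point): Centre of the top face of the remote's green (extractor on) button: 26 mm across, 38 mm above the bench when out; goes 5 mm straight down. The black collar around it ends 28 mm above the bench. Axes as remote.
- remote_on (a joint): How far the remote's green button is pressed: 0 = out, 0.005 m = fully in. A spring (1.5 N at first, 4.5 N fully in) returns it when let go.
- remote_off (a joint): How far the remote's red (extractor off) button is pressed, 0 = out, 0.005 m = fully in, spring return.
- sanding_block: cork sanding block with brown abrasive under it, 100 x 60 x 34 mm; origin under its centre. Loose.
- wax_tin: round brass tin with red lid, 83 mm across, 36 mm high; origin under its centre. Loose.
- glue_bottle: white squeeze bottle, yellow band, orange nozzle, 62 mm across, 172 mm high; origin under its centre. Loose.
- clamp: steel F-clamp with a red handle lying flat, about 305 x 120 x 32 mm; origin under its middle, bar along its x. Loose.
- chisel: chisel with wooden handle lying flat, 240 mm long along its x; origin under its middle. Loose.
Things that resemble listed ones, but are neither listed nor needed, are in the scene too. There is more than one size of the sanding_block; the one meant has the size given above. Of the things that look like the wax_tin, the larger one is meant.

How it is judged (in metres and radians):
On the way, in this order (a step that is already met when the one before it is completed fails the run):
1. the remote's green button is pressed at least 3.5 mm in (value of joint remote_on above 0.0035 m), for 0.1 s.
2. the green drum button is fully in (value of joint drum_start above 0.0045 m), for 0.2 s.
3. the feed rocker is over to ON (value of joint feed above 0.26 rad), for 0.2 s.
At the end, for the whole second after the job is handed in: The green drum button is in (over 4.5 of 6 mm), the feed rocker is over to ON (over 0.26 of 0.32 rad), both remote buttons are let go, the remote lies flat within 25 mm of where it was, the dial is within 0.15 rad of its setting, and every other loose thing is at rest within 20 mm of where it was (value of joint drum_start above 0.0045 m and value of joint feed above 0.26 rad and value of joint each of remote_on, remote_off below 0.001 m and value of joint feed_dial below 0.15 rad and height (world z) of remote below 0.008 m and distance of remote from where it was at the start of the episode below 0.025 m and linear speed of each of remote, sanding_block, wax_tin, glue_bottle, clamp, chisel below 0.02 m/s and distance of each of sanding_block, wax_tin, glue_bottle, clamp, chisel from where it was at the start of the episode below 0.02 m); the robot touches nothing.
It fails at once if the remote is lifted, tipped or pushed away (8 mm up, 25 mm along, or 0.15 rad) (height (world z) of remote above 0.008 m or distance of remote from where it was at the start of the episode above 0.025 m or angle between remote's own z axis and vertical above 0.15 rad).
It fails at once if a red button is pressed (value of joint remote_off above 0.002 m or contact force between any of the fingers, the arm and drum_stop above 1.5 N).
It fails at once if the speed dial is turned by more than 0.15 rad (value of joint feed_dial above 0.15 rad).
It fails at once if one of the loose bystanders (block, tin, bottle, clamp, chisel) is lifted or shifted by more than 20 mm (distance of any of sanding_block, wax_tin, glue_bottle, clamp, chisel from where it was at the start of the episode above 0.02 m).
It also fails if it takes over 48 s, if anything falls off the work surface, if the arm or the gripper's body presses on something with over 40 N, if the wrist force passes 120 N, or if a joint passes its speed limit or range.

## Robot

A 6-joint arm with a two-finger parallel gripper is mounted at the origin on the work surface. World frame = base frame: x ahead of the robot, y to its left, z up, the work surface at z = 0. Lengths are in m, angles in degrees, forces in N, time in s.
With the tool pointing down it reaches from about 0.4 to 0.825 m from the base axis. Payload 7 kg.
Tool frame: the origin (TCP) lies midway between the tips of the shut fingers; the grasp point (between the pads) lies 19 mm behind it; x points along the fingers, z is the direction in which the jaws open and shut, and the axes are right-handed (so a half turn about x gives the same grasp; the last joint's range is limited). The gripper opens to 88 mm and grips with 3 to 60 N. Pads are 19 mm wide; open, the fingers measure 130 mm over their backs; the gripper's body (78 mm by 193 mm) begins 47 mm behind the grasp point.
Start: joints at [-60.327, 20.546, 0.682, 0, -70.136, -16.507], TCP at [0.154, -0.657, 0.227] pointing down, gripper open.
Joint ranges: [-176.03, 176.03], [-82.01, 121.73], [-58.28, 71.71], [-173.87, 95.51], [-174.79, -0.11], [-173.66, 173.66]. Speed limits (degrees/s): [136.94, 136.94, 172.46, 180, 180, 180].

## Interface

Orientations are given as [roll, pitch, yaw] about the fixed x, y, z axes, in that order (R = Rz(yaw) Ry(pitch) Rx(roll)).
In Python, from plant import get_state, capture, close_job gives the robot as it stands.
- The arm moves only by the tool play_rows, never from a script. Its argument "series" is one flat list of numbers, 4 for each row, row after row: the shift along the tool's x, y, z in m, then the turn about the tool's x in rad. In form: [tx, ty, tz, spin, tx, ty, tz, spin, ...]. A call has exactly 5 rows; each row shifts and turns the commanded pose from where the row before left it, along the tool's axes as they then stand; what a row does not reach is not made up. A row lasts 1/12 s, in which the tool goes at most 41.7 mm and 7.16 degrees, less where a joint would pass 70% of its speed; a pose out of reach is approached as far as the arm can. A call is refused whole if a number of a shift passes 0.0417 or a number of a turn 0.125, either way. A call with a gripper value outside its range is refused whole. "jaw" is the opening in per cent of the stroke, from 0 (shut) to 100 (fully open), set as the call begins (left out, the last holds). The fingers move at their own pace and stop on an object; "squeeze" is the grip in N (left out, the last holds). Time passes only in rows, so rows that do not move let the fingers close, or fill a call up. It gives the time, the measured TCP pose, the force and the opening at its end, in the units of the state.
- get_state(): the state, without advancing time (a new reading comes with each control period).
- capture(name): name is "side" or "top"; returns a dict with "img" (480x640x3 uint8, blue, green, red), "K" (3x3 intrinsics, pixels), "world_from_camera" (4x4, takes a point from camera to world coordinates). Camera axes: x right, y down, z forward; pixel columns grow to the right and rows downward; lengths in m; the calibration is good to about 2 mm. A picture is of the moment at which its call begins. There is no depth.
- close_job(): hands the job in, once; it reports no verdict.
The state is a dict: "time_s": time; "joints": joint angles; "qd": joint speeds; "joint_torque": joint torques, N m; "tcp_pos": TCP position; "eef_rot": TCP orientation; "contact_force": force on the tool from outside, world axes, zero at the start; "moment": the same for the moment, N m; "gripper_width": finger opening in m.
Only numpy, scipy, OpenCV 4.12 (cv2) and the standard library are available. Lean on these libraries where they do the work, as an engineer would, in place of code of your own. Each camera call takes 0.05 s, during which the arm holds its last target.

## Working session

There is one attempt and no reset: what is moved stays moved. The work goes in short steps, Python scripts to look and compute and a tool call to move; the robot and the scene stay as the last step left them, time stands still between calls to the robot, and variables do not carry over. Pictures are saved under pics/ and viewed, and the job is handed in when it is done.

Besides the shell and the picture viewer there is one more tool, called after "Emit:" as name(argument=value, ...), one argument or row to a line, values as JSON. play_rows: Moves the arm, as the interface text tells. Its arguments: {"type":"object","properties":{"series":{"type":"array","items":{"type":"number"}},"jaw":{"type":"number"},"squeeze":{"type":"number"}},"required":["series"]}

```bash
mkdir -p pics; ls
python3 - <<'E'
from plant import *
import cv2,numpy as np
print(get_state())
for n in("side","top"):
    c=capture(n);cv2.imwrite(f"pics/{n}0.png",c["img"]);np.savez(f"{n}0.npz",**c);print(n,c["K"].tolist(),np.round(c["world_from_camera"],4).tolist())
E
```

```text
pics
{'time_s': 0.0, 'joints': array([-6.03272350e+01,  2.05895434e+01,  6.31801357e-01, -1.88410128e-02,
       -7.01334504e+01, -1.65063526e+01]), 'qd': array([-0.09715068, -0.03375601,  0.00010382, -0.0684771 , -0.03899188,
       -0.05556066]), 'joint_torque': array([ 1.02368849e-03, -5.82727182e+01,  2.93052775e+01,  6.99730530e+00,
        6.86197905e-03, -2.02287520e-04]), 'tcp_pos': array([ 0.15359912, -0.65678836,  0.22563306]), 'eef_rot': array([  5.51646636,  89.90710284, 108.67646194]), 'contact_force': array([ 0.04941178,  0.59096718, -0.2575102 ]), 'moment': array([-0.04679345, -0.00711134,  0.01930166]), 'gripper_width': 0.08754044654909597}
side [[586.0176494871996, 0.0, 319.11842762586144], [0.0, 586.0176494871996, 235.08424760663516], [0.0, 0.0, 1.0]] [[-0.9875, -0.0688, 0.1422, 0.2985], [-0.1568, 0.5318, -0.8322, 1.1746], [-0.0184, -0.8441, -0.5359, 1.0201], [0.0, 0.0, 0.0, 1.0]]
top [[554.8846461015312, 0.0, 324.43292922836025], [0.0, 554.8846461015312, 241.9308774820166], [0.0, 0.0, 1.0]] [[-0.0047, -0.9972, 0.074, 0.4209], [-0.9999, 0.0055, 0.0107, -0.1212], [-0.0111, -0.0739, -0.9972, 1.4735], [0.0, 0.0, 0.0, 1.0]]
```

View pics/top0.png

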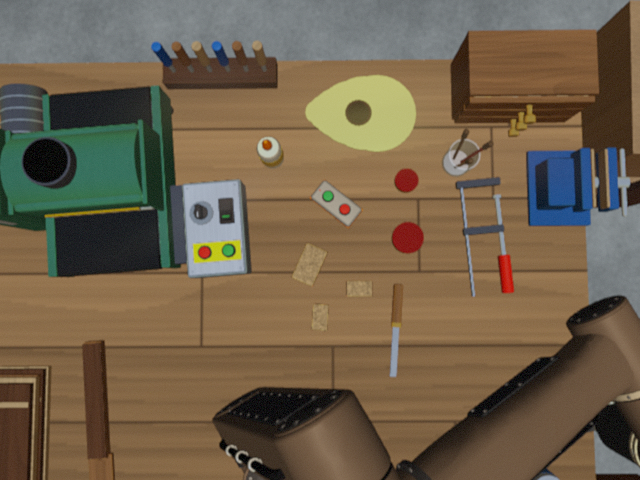

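View pics/side0.png

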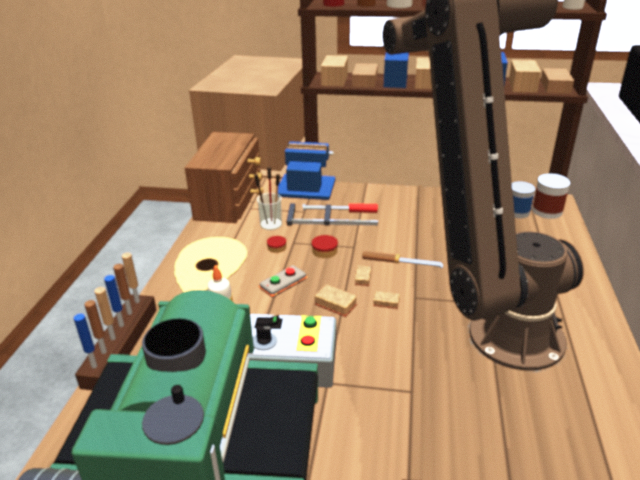

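Both pictures show the scene clearly. In the top view:
- **Remote:** green (328,197) and red (345,210).
- **Console:** drum green (228,251), drum red (205,253), rocker (226,210) and dial (201,212).

Things that could be mistaken for the targets are the two green buttons (remote and console), each with a red one beside it, and the dial next to the rocker. I'll measure these and check them in crops.

```bash
cat > h.py <<'E'
import numpy as np,cv2
def ray(c,u,v):
    K=c["K"];T=c["world_from_camera"];d=T[:3,:3]@np.linalg.solve(K,[u,v,1.]);return T[:3,3],d
def onz(c,u,v,z):
    o,d=ray(c,u,v);return o+d*(z-o[2])/d[2]
def tri(a,b):
    (o1,d1),(o2,d2)=a,b;d1=d1/np.linalg.norm(d1);d2=d2/np.linalg.norm(d2)
    s=np.linalg.lstsq(np.c_[d1,-d2],o2-o1,rcond=None)[0];p=o1+s[0]*d1;q=o2+s[1]*d2;return (p+q)/2,np.linalg.norm(p-q)
def proj(c,p):
    T=c["world_from_camera"];q=T[:3,:3].T@(np.asarray(p)-T[:3,3]);q=c["K"]@q;return q[:2]/q[2]
def blobs(img,col,box):
    x0,y0,x1,y1=box;h=cv2.cvtColor(img[y0:y1,x0:x1],cv2.COLOR_BGR2HSV);H,S,V=cv2.split(h)
    m={'g':(H>45)&(H<80)&(S>120)&(V>80),'r':((H<8)|(H>172))&(S>130)&(V>90),'y':(H>24)&(H<34)&(S>150)&(V>120)}[col].astype(np.uint8)
    n,l,s,c=cv2.connectedComponentsWithStats(m)
    return [(np.round(c[i]+[x0,y0],2).tolist(),int(s[i,4])) for i in range(1,n) if s[i,4]>8]
E
python3 - <<'E'
from h import *
t=dict(np.load("top0.npz"));s=dict(np.load("side0.npz"))
for n,c,bs in(("top",t,[(310,175,365,230),(180,175,245,275)]),("side",s,[(258,262,308,296),(250,312,335,360)])):
    for b in bs:
        for k in "gr": print(n,b,k,blobs(c["img"],k,b))
    x=[cv2.resize(c["img"][b[1]:b[3],b[0]:b[2]],(390,500) if 0 else None,fx=4,fy=4,interpolation=cv2.INTER_CUBIC) for b in bs]
    H=max(i.shape[0] for i in x);x=[cv2.copyMakeBorder(i,0,H-i.shape[0],0,8,0) for i in x];cv2.imwrite(f"pics/crop_{n}.png",np.hstack(x))
E
```

```text
top (310, 175, 365, 230) g [([327.5, 195.89], 72)]
top (310, 175, 365, 230) r [([344.35, 208.65], 83)]
top (180, 175, 245, 275) g [([225.0, 216.0], 19), ([227.84, 249.86], 104)]
top (180, 175, 245, 275) r [([204.33, 251.99], 106)]
side (258, 262, 308, 296) g [([274.59, 279.54], 37)]
side (258, 262, 308, 296) r [([289.62, 271.07], 55)]
side (250, 312, 335, 360) g [([274.38, 318.92], 13), ([309.71, 320.75], 77)]
side (250, 312, 335, 360) r [([307.36, 340.11], 81)]
```

View pics/crop_top.png

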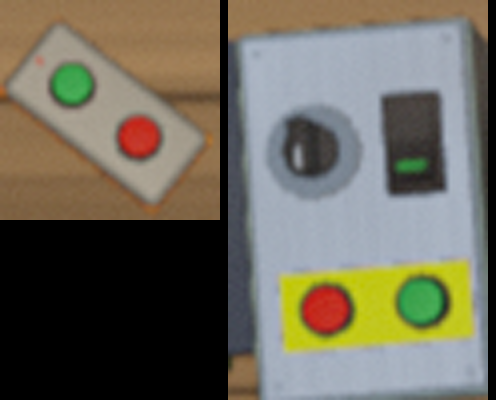

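View pics/crop_side.png

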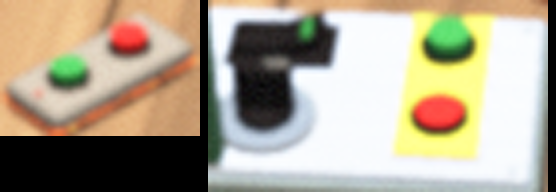

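Run:
```python
from h import *
t=dict(np.load("top0.npz"));s=dict(np.load("side0.npz"))
P={'rg':((327.5,195.9),(274.6,279.5),.038),'rr':((344.35,208.65),(289.6,271.1),.038),'dg':((227.84,249.86),(309.7,320.75),.112),'dr':((204.33,251.99),(307.4,340.1),.106),'bar':((225,216),(274.4,318.9),.110)}
for k,(a,b,z) in P.items():
    print(k,"tri",[np.round(x,4) for x in tri(ray(t,*a),ray(s,*b))],"top",np.round(onz(t,*a,z),4),"side",np.round(onz(s,*b,z),4))
print("bottle",onz(t,266,143,.172),"hood?",onz(t,143,125,.31),onz(t,143,208,.31))
```

```text
rg tri [array([ 0.6489, -0.1143,  0.0311]), np.float64(0.0001)] top [ 0.6479 -0.1144  0.038 ] side [ 0.6464 -0.1053  0.038 ]
rr tri [array([ 0.6147, -0.1583,  0.032 ]), np.float64(0.0004)] top [ 0.6141 -0.1581  0.038 ] side [ 0.6126 -0.1502  0.038 ]
dg tri [array([0.5038, 0.1324, 0.1067]), np.float64(0.0003)] top [0.5037 0.1314 0.112 ] side [0.5024 0.1384 0.112 ]
dr tri [array([0.4991, 0.192 , 0.1004]), np.float64(0.0005)] top [0.4991 0.1907 0.106 ] side [0.4976 0.198  0.106 ]
bar tri [array([0.5877, 0.1397, 0.1089]), np.float64(0.0006)] top [0.5879 0.1395 0.11  ] side [0.587  0.1409 0.11  ]
bottle [0.75498109 0.03111666 0.172     ] hood? [0.76075961 0.2791179  0.31      ] [0.58148564 0.2756068  0.31      ]
```

The choice is clear. The remote's green button is at top px (327,196) on the plain grey box. The drum green is at (228,250) on the yellow plate. The rocker's green bar is at (225,216). The spacings come out at 56 and 59.5 mm, against 56 and 60 nominal. The console is turned about 4.4°. Next I'll work out the moves.

```bash
cat > st.py <<'E'
from plant import *
from h import *
from scipy.spatial.transform import Rotation as R
ang=np.radians(4.4)
TG={'remote':[.6475,-.114,.038],'drum':[.5037,.1318,.112],'feed':[.586,.138,.110]}
def show(k=None):
    s=get_state();M=R.from_euler('xyz',s['eef_rot'],degrees=True).as_matrix();p=s['tcp_pos']
    print('t',s['time_s'],'p',np.round(p,4),'F',np.round(s['contact_force'],2),'w',round(s['gripper_width'],4));print(np.round(M,3))
    for k in TG: print(k,'tool-frame shift',np.round(M.T@(np.array(TG[k])-p),4))
    z=M[:,2];a=np.degrees(np.arctan2(z[1],z[0]));print('jaw az',a,'wanted 94.4 mod 180')
if __name__=='__main__':show()
E
python3 st.py
```

```text
t 0.1 p [ 0.1536 -0.6568  0.2257] F [ 0.55  0.48 -0.83] w 0.0878
[[-0.    -0.974 -0.228]
 [ 0.001 -0.228  0.974]
 [-1.     0.     0.002]]
remote tool-frame shift [ 0.1883 -0.6045  0.4159]
drum tool-frame shift [ 0.1147 -0.5204  0.6881]
feed tool-frame shift [ 0.1167 -0.602   0.6754]
jaw az 103.15762482378491 wanted 94.4 mod 180
```

Emit:
play_rows(
  series=[0,0,0,0.08,0,-0.01,0.01,0.073,0,-0.02,0.02,0,0,-0.025,0.025,0,0,-0.025,0.025,0],
  jaw=0,
  squeeze=20,
)

```text
time_s: 0.52
tcp_pos: [0.2266, -0.5697, 0.2257]
eef_rot: [29.2, 89.9, 123.6]
contact_force: [0.7, -0.2, -0.1]
gripper_width: 0.06
```

Emit:
play_rows(
  series=[0,-0.025,0.024,0,0,-0.025,0.024,0,0,-0.025,0.024,0,0,-0.025,0.024,0,0,-0.025,0.024,0],
)

```text
time_s: 0.93
tcp_pos: [0.3427, -0.4399, 0.2263]
eef_rot: [29.6, 90.0, 124.0]
contact_force: [1.0, -0.7, -0.7]
gripper_width: 0.0265
```

Emit:
play_rows(
  series=[0,-0.025,0.024,0,0,-0.025,0.024,0,0,-0.025,0.024,0,0,-0.025,0.024,0,0,-0.025,0.024,0],
)

```text
time_s: 1.35
tcp_pos: [0.4581, -0.3106, 0.2265]
eef_rot: [30.8, 90.0, 125.2]
contact_force: [0.5, -1.4, -1.9]
gripper_width: 0.0008
```

Emit:
play_rows(
  series=[0,-0.025,0.024,0,0,-0.025,0.024,0,0,-0.025,0.024,0,0,-0.025,0.02,0,0,-0.02,0.01,0],
)

```text
time_s: 1.77
tcp_pos: [0.5704, -0.1988, 0.2263]
eef_rot: [22.7, 90.0, 117.2]
contact_force: [0.1, -0.7, 0.6]
gripper_width: 0.0008
```

```bash
python3 st.py
```

```text
t 1.7667 p [ 0.5704 -0.1988  0.2263] F [ 0.06 -0.69  0.57] w 0.0008
[[-0.    -0.997 -0.078]
 [ 0.    -0.078  0.997]
 [-1.     0.     0.   ]]
remote tool-frame shift [ 0.1884 -0.0835  0.0784]
drum tool-frame shift [0.1145 0.0406 0.3348]
feed tool-frame shift [ 0.1165 -0.0419  0.3345]
jaw az 94.49377354909956 wanted 94.4 mod 180
```

Emit:
play_rows(
  series=[0,-0.022,0.02,0,0,-0.022,0.02,0,0,-0.02,0.02,0,0,-0.0145,0.013,0,0,0,0,0],
)

```text
time_s: 2.18
tcp_pos: [0.6438, -0.1199, 0.2254]
eef_rot: [79.2, 90.0, 173.7]
contact_force: [-0.1, -0.9, 0.6]
gripper_width: 0.0005
```

Emit:
play_rows(
  series=[0.03,0,0,0,0.04,0,0,0,0.04,0,0,0,0.02,0,0,0,0,0,0,0],
)

```text
time_s: 2.6
tcp_pos: [0.6378, -0.1229, 0.0908]
eef_rot: [84.1, 89.4, 178.4]
contact_force: [-1.0, -0.0, 0.1]
gripper_width: 0.0005
```

Run:
```python
from st import *
show()
for n in("side","top"):
    c=capture(n);np.savez(n+"1.npz",**c)
    print(n,'tcp px',proj(c,get_state()['tcp_pos']),'btn',proj(c,TG['remote']))
    x=c["img"][200:320,210:370] if n=="side" else c["img"][130:250,250:410]
    cv2.imwrite(f"pics/{n}1.png",cv2.resize(x,None,fx=4,fy=4))
```

```text
t 2.6 p [ 0.6378 -0.1229  0.0908] F [-0.98 -0.01  0.08] w 0.0005
[[-0.01  -0.997 -0.075]
 [ 0.    -0.075  0.997]
 [-1.     0.01   0.001]]
remote tool-frame shift [ 0.0527 -0.0109  0.0081]
drum tool-frame shift [-0.0199  0.1147  0.2641]
feed tool-frame shift [-0.0187  0.0321  0.2641]
jaw az 94.32547090934565 wanted 94.4 mod 180
side tcp px [277.09082575 259.609972  ] btn [274.87996593 277.63624701]
top tcp px [330.85668756 194.64550797] btn [327.36331948 196.0348774 ]
```

View pics/side1.png

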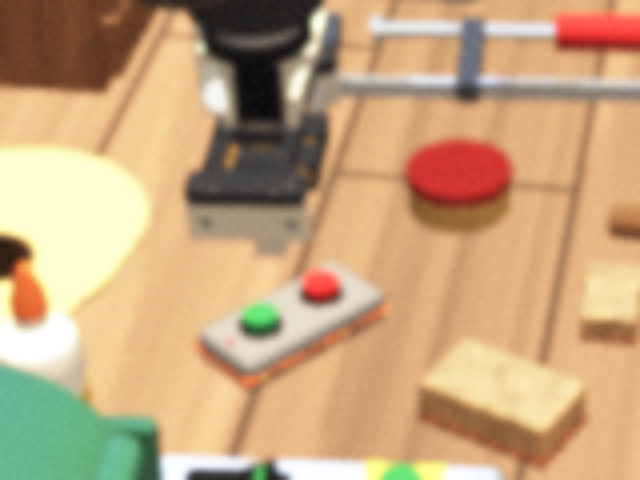

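```bash
python3 st.py
```

```text
t 2.7 p [ 0.6417 -0.1231  0.0966] F [-0.16  0.15  0.66] w 0.0006
[[-0.001 -0.997 -0.077]
 [-0.001 -0.077  0.997]
 [-1.     0.001 -0.001]]
remote tool-frame shift [ 0.0586 -0.0066  0.0086]
drum tool-frame shift [-0.0154  0.118   0.2647]
feed tool-frame shift [-0.0135  0.0355  0.2646]
jaw az 94.40539419567642 wanted 94.4 mod 180
```

The side crop shows the shut fingertips at about px (276,260), which matches the projected TCP. The remote button at (275,279) is clear below them. I'll correct sideways and come down.

Emit:
play_rows(
  series=[0.01,-0.0035,0.0043,0,0.01,-0.0031,0.0043,0,0.01,0,0,0,0.01,0,0,0,0,0,0,0],
)

```text
time_s: 3.12
tcp_pos: [0.6464, -0.1132, 0.0542]
eef_rot: [82.0, 89.8, 176.4]
contact_force: [-0.3, 0.1, -0.5]
gripper_width: 0.0005
```

Emit:
play_rows(
  series=[0.005,0,0,0,0,0,0,0,0,0,0,0,0,0,0,0,0,0,0,0],
)

```text
time_s: 3.53
tcp_pos: [0.6481, -0.1135, 0.052]
eef_rot: [-93.1, 90.0, 1.3]
contact_force: [-0.3, 0.2, -0.0]
gripper_width: 0.0006
```

Run:
```python
from st import *
show()
c=capture("top");cv2.imwrite("pics/top2.png",cv2.resize(c["img"][130:250,250:410],None,fx=4,fy=4))
c=capture("side");cv2.imwrite("pics/side2.png",cv2.resize(c["img"][230:320,220:340],None,fx=5,fy=5))
```

```text
t 3.5333 p [ 0.6481 -0.1135  0.052 ] F [-0.31  0.16 -0.01] w 0.0006
[[ 0.001 -0.997 -0.077]
 [ 0.    -0.077  0.997]
 [-1.    -0.001 -0.   ]]
remote tool-frame shift [ 0.014   0.0006 -0.0005]
drum tool-frame shift [-0.0601  0.1251  0.2556]
feed tool-frame shift [-0.058   0.0426  0.2555]
jaw az 94.39845069725199 wanted 94.4 mod 180
```

View pics/side2.png

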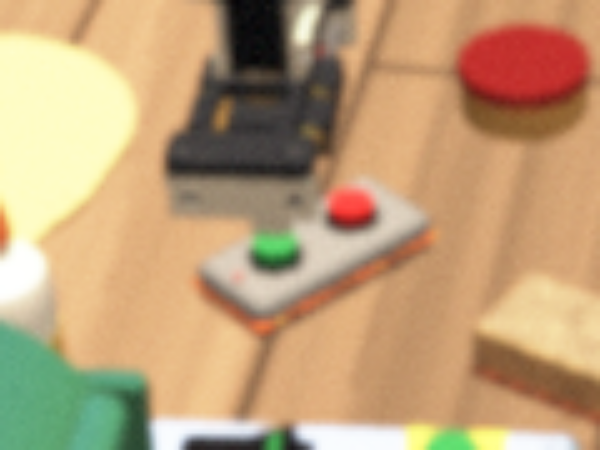

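The side crop shows the narrow finger tips at crop (275,225), directly above the green button at (275,245). I'll press now.

Emit:
play_rows(
  series=[0.004,0,0,0,0.004,0,0,0,0.003,0,0,0,0.002,0,0,0,0.001,0,0,0],
)

```text
time_s: 4.05
tcp_pos: [0.6474, -0.1134, 0.037]
eef_rot: [89.7, 89.9, -175.9]
contact_force: [-1.7, 0.6, 2.0]
gripper_width: 0.0003
```

Emit:
play_rows(
  series=[0.001,0,0,0,0.001,0,0,0,0.001,0,0,0,0.001,0,0,0,0,0,0,0],
)

```text
time_s: 4.47
tcp_pos: [0.6475, -0.1134, 0.0335]
eef_rot: [85.6, 90.0, -180.0]
contact_force: [-3.2, 1.4, 4.0]
gripper_width: 0.0006
```

Emit:
play_rows(
  series=[0.0006,0,0,0,0,0,0,0,0,0,0,0,0,0,0,0,0,0,0,0],
)

```text
time_s: 4.88
tcp_pos: [0.6476, -0.1135, 0.0333]
eef_rot: [99.5, 90.0, -166.1]
contact_force: [-3.6, 0.7, 6.4]
gripper_width: 0.0002
```

Run:
```python
from st import *
show()
c=capture("side");cv2.imwrite("pics/side3.png",cv2.resize(c["img"][230:320,220:340],None,fx=5,fy=5))
```

```text
t 4.8833 p [ 0.6476 -0.1135  0.0333] F [-3.56  0.72  6.37] w 0.0002
[[-0.    -0.997 -0.077]
 [-0.    -0.077  0.997]
 [-1.     0.    -0.   ]]
remote tool-frame shift [-0.0047  0.0001 -0.0005]
drum tool-frame shift [-0.0786  0.1246  0.2556]
feed tool-frame shift [-0.0767  0.0421  0.2554]
jaw az 94.4022276697764 wanted 94.4 mod 180
```

View pics/side3.png

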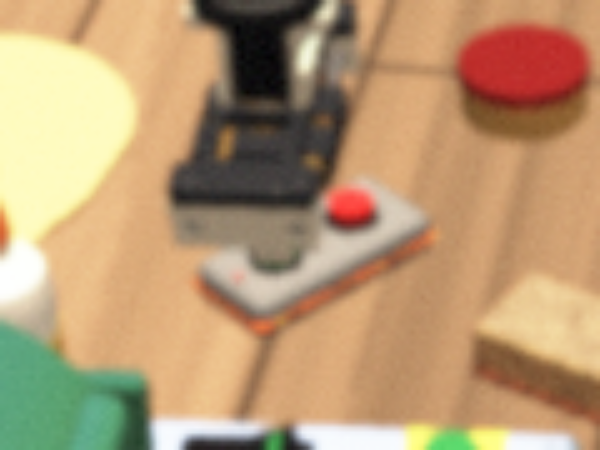

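The tip sits on the green button, the remote hasn't moved, and the force rise to 6.4 N at 33.3 mm means it has bottomed. I'll lift and go over to the drum button.

Emit:
play_rows(
  series=[-0.005,0,0,0,-0.01,0,0,0,-0.035,0,0,0,-0.04,0,0,0,-0.04,0,0,0],
)

```text
time_s: 5.35
tcp_pos: [0.6477, -0.1136, 0.1646]
eef_rot: [119.6, 90.0, -146.0]
contact_force: [0.8, 0.7, -0.3]
gripper_width: 0.0004
```

Emit:
play_rows(
  series=[0,0.01,0.02,0,0,0.015,0.03,0,0,0.015,0.03,0,0,0.015,0.03,0,0,0.015,0.03,0],
)

```text
time_s: 5.77
tcp_pos: [0.567, 0.0219, 0.1639]
eef_rot: [-75.1, 89.9, 19.3]
contact_force: [1.1, 0.5, 1.2]
gripper_width: 0.0004
```

Emit:
play_rows(
  series=[0,0.015,0.03,0,0,0.015,0.03,0,0,0.015,0.03,0,0,0.0095,0.0255,0,0,0,0,0],
)

```text
time_s: 6.18
tcp_pos: [0.5032, 0.1353, 0.1643]
eef_rot: [-52.7, 89.8, 41.9]
contact_force: [0.4, -0.1, 1.3]
gripper_width: 0.0007
```

Emit:
play_rows(
  series=[0,0,0,0,0,0,0,0,0,0,0,0,0,0,0,0,0,0,0,0],
)

```text
time_s: 6.6
tcp_pos: [0.5044, 0.131, 0.1629]
eef_rot: [134.3, 90.0, -131.4]
contact_force: [-0.5, 0.4, -0.1]
gripper_width: 0.0004
```

Run:
```python
from st import *
show()
c=capture("top");cv2.imwrite("pics/top4.png",c["img"]);print(blobs(c["img"],'g',(310,175,365,230)),blobs(c["img"],'r',(310,175,365,230)))
```

```text
t 6.6 p [0.5044 0.131  0.1629] F [-0.46  0.4  -0.08] w 0.0004
[[-0.    -0.997 -0.075]
 [-0.    -0.075  0.997]
 [-1.     0.    -0.   ]]
remote tool-frame shift [ 0.1249 -0.1243 -0.255 ]
drum tool-frame shift [0.0509 0.0007 0.0009]
feed tool-frame shift [ 0.0529 -0.0819  0.0009]
jaw az 94.31515726193142 wanted 94.4 mod 180
[([327.55, 195.85], 71)] [([344.33, 208.71], 82)]
```

View pics/top4.png

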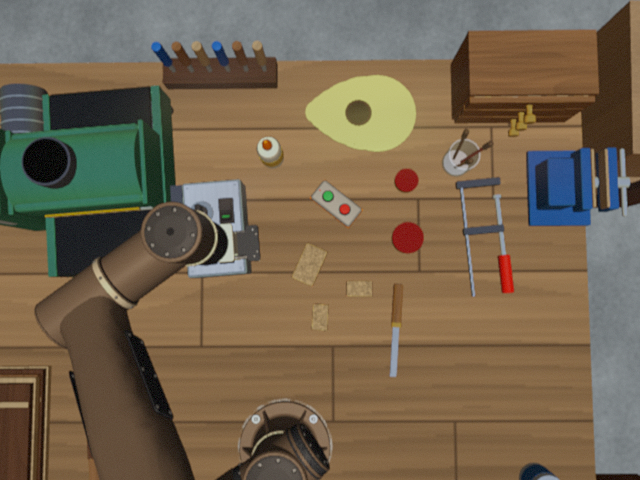

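The remote hasn't moved: its buttons are still at (327.5,195.9) and (344.3,208.7). The tool is above the drum button, so I'll descend.

Emit:
play_rows(
  series=[0.01,0,0,0,0.015,0,0,0,0.012,0,0,0,0.006,0,0,0,0,0,0,0],
)

```text
time_s: 7.07
tcp_pos: [0.5031, 0.131, 0.118]
eef_rot: [116.2, 89.8, -149.5]
contact_force: [0.1, 0.6, 0.5]
gripper_width: 0.0004
```

Emit:
play_rows(
  series=[0.003,0,0,0,0.002,0,0,0,0.002,0,0,0,0.001,0,0,0,0,0,0,0],
)

```text
time_s: 7.48
tcp_pos: [0.5042, 0.1319, 0.1122]
eef_rot: [-65.7, 90.0, 28.7]
contact_force: [1.1, 0.6, 0.5]
gripper_width: 0.0006
```

Emit:
play_rows(
  series=[0.001,0,0,0,0.001,0,0,0,0.001,0,0,0,0.001,0,0,0,0,0,0,0],
)

```text
time_s: 7.9
tcp_pos: [0.5042, 0.1319, 0.108]
eef_rot: [-65.4, 90.0, 29.0]
contact_force: [-1.4, 0.4, 3.7]
gripper_width: 0.0007
```

Emit:
play_rows(
  series=[0.001,0,0,0,0.001,0,0,0,0.001,0,0,0,0,0,0,0,0,0,0,0],
)

```text
time_s: 8.32
tcp_pos: [0.5044, 0.1319, 0.1062]
eef_rot: [-81.5, 89.9, 12.9]
contact_force: [-5.9, 0.1, 15.6]
gripper_width: 0.0004
```

Run:
```python
from st import *
show()
c=capture("side");cv2.imwrite("pics/side5.png",cv2.resize(c["img"][270:380,210:350],None,fx=5,fy=5))
```

```text
t 8.3167 p [0.5044 0.1319 0.1062] F [-5.93  0.15 15.56] w 0.0004
[[ 0.001 -0.997 -0.077]
 [ 0.    -0.077  0.997]
 [-1.    -0.001  0.   ]]
remote tool-frame shift [ 0.0683 -0.1236 -0.2563]
drum tool-frame shift [-0.0058  0.0007 -0.0001]
feed tool-frame shift [-0.0038 -0.0819 -0.0003]
jaw az 94.43374116747893 wanted 94.4 mod 180
```

View pics/side5.png

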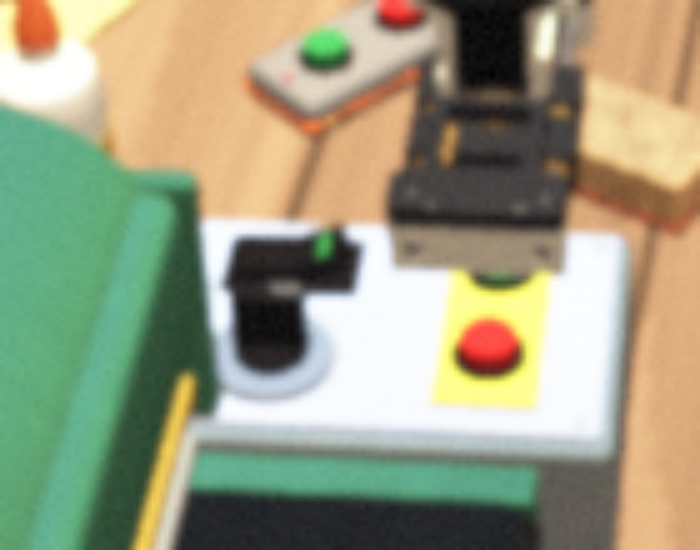

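The drum button is fully in: z is 106.2 mm, the force is up at 15.6 N against the stop, and the red button is raised in the picture at crop (490,345). I'll lift, then check wrist clearance to the hood before going to the rocker.

Emit:
play_rows(
  series=[-0.005,0,0,0,-0.01,0,0,0,-0.015,0,0,0,-0.02,0,0,0,-0.01,0,0,0],
)

```text
time_s: 8.78
tcp_pos: [0.5048, 0.132, 0.1671]
eef_rot: [-74.0, 89.9, 20.4]
contact_force: [1.0, 0.9, 0.4]
gripper_width: 0.0004
```

Run:
```python
from st import *
show();print(get_state()['joints'])
c=capture("side");cv2.imwrite("pics/side6.png",c["img"]);np.savez("side6.npz",**c)
c=capture("top");cv2.imwrite("pics/top6.png",c["img"]);np.savez("top6.npz",**c)
```

```text
t 8.7833 p [0.5048 0.132  0.1671] F [0.98 0.93 0.41] w 0.0004
[[ 0.002 -0.997 -0.077]
 [ 0.001 -0.077  0.997]
 [-1.    -0.002  0.001]]
remote tool-frame shift [ 0.1292 -0.1231 -0.2563]
drum tool-frame shift [ 0.0551  0.0012 -0.0002]
feed tool-frame shift [ 0.0572 -0.0813 -0.0003]
jaw az 94.41521797618451 wanted 94.4 mod 180
[ 3.62462263e+01  8.87840481e+00 -2.34870254e+01  3.38839695e-02
 -5.75339523e+01 -1.21849197e+02]
```

View pics/side6.png

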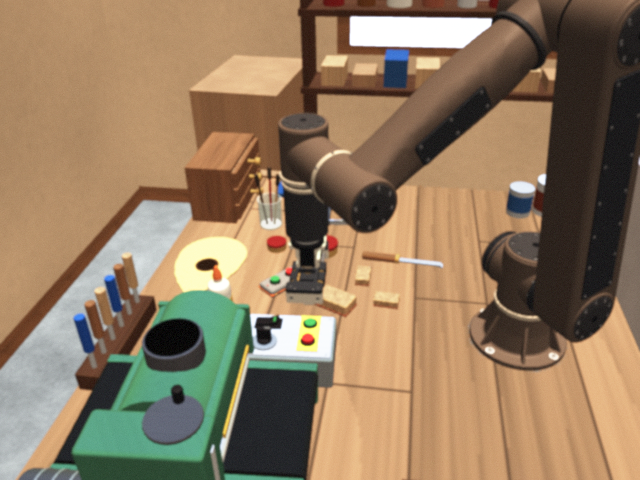

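View pics/top6.png

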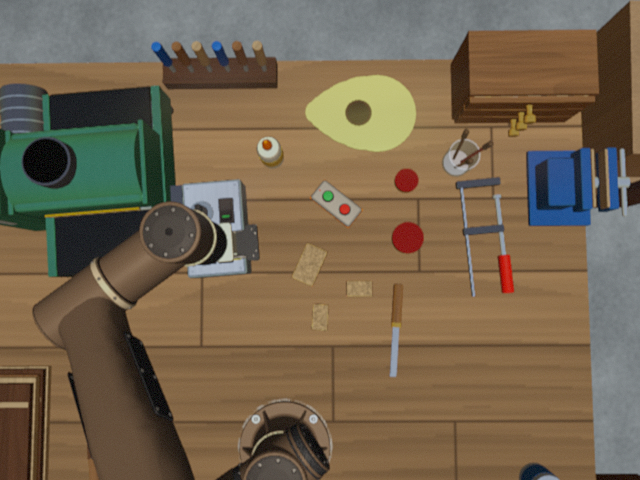

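The wrist stands well above the hood height and stays on the console side. I'll move to the rocker.

Emit:
play_rows(
  series=[0,-0.015,0,0,0,-0.02,0,0,0,-0.025,0,0,0,-0.021,0,0,0,0,0,0],
)

```text
time_s: 9.3
tcp_pos: [0.5875, 0.1381, 0.1634]
eef_rot: [145.4, 89.9, -120.2]
contact_force: [1.3, 0.0, -0.0]
gripper_width: 0.0003
```

Emit:
play_rows(
  series=[0.015,0,0,0,0.015,0,0,0,0.012,0,0,0,0,0,0,0,0,0,0,0],
)

```text
time_s: 9.72
tcp_pos: [0.584, 0.1376, 0.122]
eef_rot: [114.6, 89.9, -151.0]
contact_force: [0.5, -0.4, 0.8]
gripper_width: 0.0005
```

Run:
```python
from st import *
show()
c=capture("side");cv2.imwrite("pics/side7.png",cv2.resize(c["img"][260:380,210:350],None,fx=5,fy=5))
```

```text
t 9.7167 p [0.584  0.1376 0.122 ] F [ 0.49 -0.43  0.79] w 0.0005
[[-0.002 -0.997 -0.077]
 [-0.001 -0.077  0.997]
 [-1.     0.002 -0.001]]
remote tool-frame shift [ 0.0841 -0.0443 -0.2556]
drum tool-frame shift [0.0101 0.0804 0.0004]
feed tool-frame shift [ 0.0119 -0.0021  0.0003]
jaw az 94.39488335154493 wanted 94.4 mod 180
```

View pics/side7.png

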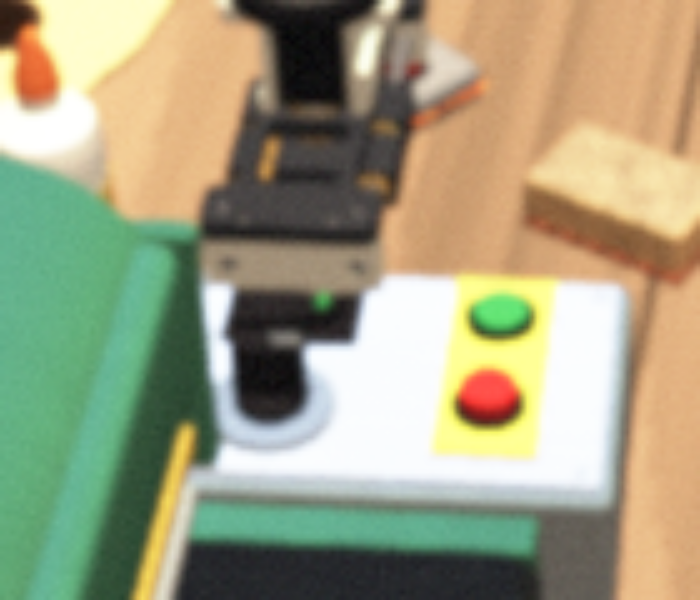

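In this view the drum green at crop (500,313) is low and the red at (490,395) is raised. The fingers are over the green-barred half of the rocker. I'll press it.

Emit:
play_rows(
  series=[0.004,0,0,0,0.003,0,0,0,0.002,0,0,0,0.002,0,0,0,0.001,0,0,0],
)

```text
time_s: 10.18
tcp_pos: [0.5846, 0.138, 0.1111]
eef_rot: [98.9, 90.0, -166.7]
contact_force: [-4.4, 0.3, 6.0]
gripper_width: 0.0005
```

Emit:
play_rows(
  series=[0.001,0,0,0,0.001,0,0,0,0.001,0,0,0,0.001,0,0,0,0,0,0,0],
)

```text
time_s: 10.6
tcp_pos: [0.5843, 0.1378, 0.1071]
eef_rot: [105.8, 90.0, -159.8]
contact_force: [-3.3, -0.3, 3.9]
gripper_width: 0.0005
```

Emit:
play_rows(
  series=[0.001,0,0,0,0.001,0,0,0,0,0,0,0,0,0,0,0,0,0,0,0],
)

```text
time_s: 11.02
tcp_pos: [0.5852, 0.1381, 0.1049]
eef_rot: [-75.7, 90.0, 18.7]
contact_force: [-0.9, 0.3, 0.2]
gripper_width: 0.0001
```

Emit:
play_rows(
  series=[0.001,0,0,0,0.001,0,0,0,0,0,0,0,0,0,0,0,0,0,0,0],
)

```text
time_s: 11.43
tcp_pos: [0.585, 0.138, 0.104]
eef_rot: [-86.2, 90.0, 8.2]
contact_force: [-6.3, -0.0, 11.7]
gripper_width: 0.0006
```

The rocker is at its stop: z is 104.0 mm and the force has risen to 11.7 N. I'll hold briefly, then lift clear.

Emit:
play_rows(
  series=[0.0005,0,0,0,0,0,0,0,0,0,0,0,0,0,0,0,0,0,0,0],
)

```text
time_s: 11.85
tcp_pos: [0.585, 0.1381, 0.104]
eef_rot: [-84.9, 89.9, 9.5]
contact_force: [-7.2, -0.4, 14.5]
gripper_width: 0.0006
```

Emit:
play_rows(
  series=[-0.006,0,0,0,-0.01,0,0,0,-0.02,0,0,0,-0.03,0,0,0,-0.03,0,0,0],
)

```text
time_s: 12.27
tcp_pos: [0.5847, 0.1378, 0.1993]
eef_rot: [121.0, 89.9, -144.6]
contact_force: [0.2, 1.0, -0.1]
gripper_width: 0.0006
```

Emit:
play_rows(
  series=[-0.03,0,0,0,0,0,-0.03,0,0,0,-0.03,0,0,0,-0.03,0,0,0,-0.03,0],
)

```text
time_s: 12.68
tcp_pos: [0.5944, 0.0174, 0.2293]
eef_rot: [-78.4, 89.9, 16.1]
contact_force: [0.4, 1.1, -0.0]
gripper_width: 0.0009
```

Emit:
play_rows(
  series=[0,0,-0.03,0,0,0,-0.02,0,0,0,0,0,0,0,0,0,0,0,0,0],
)

```text
time_s: 13.1
tcp_pos: [0.5981, -0.0315, 0.2287]
eef_rot: [-73.1, 90.0, 21.2]
contact_force: [-0.9, 0.6, 0.2]
gripper_width: 0.0004
```

Run:
```python
from st import *
show()
A=[]
for n,b,d in(("side",(210,260,350,380),5),("top",(165,170,365,290),4)):
    c=capture(n);cv2.imwrite(f"pics/{n}8.png",c["img"]);cv2.imwrite(f"pics/{n}8c.png",cv2.resize(c["img"][b[1]:b[3],b[0]:b[2]],None,fx=d,fy=d))
    o=dict(np.load(n+"0.npz"))["img"];x=cv2.absdiff(o,c["img"]).max(2)
    print(n,blobs(c["img"],'g',(310,175,365,230) if n=="top" else (258,262,308,296)),blobs(c["img"],'g',(180,175,245,275) if n=="top" else (250,312,335,360)))
    cv2.imwrite(f"pics/d{n}.png",x)
```

```text
t 13.1 p [ 0.5981 -0.0315  0.2287] F [-0.92  0.58  0.24] w 0.0004
[[ 0.001 -0.997 -0.076]
 [ 0.    -0.076  0.997]
 [-1.    -0.001  0.   ]]
remote tool-frame shift [ 0.1907 -0.0429 -0.0861]
drum tool-frame shift [0.1167 0.0818 0.17  ]
feed tool-frame shift [ 0.1187 -0.0008  0.1699]
jaw az 94.36966765475323 wanted 94.4 mod 180
side [([274.66, 279.47], 38)] [([276.0, 320.69], 13), ([309.74, 322.32], 74)]
top [] [([225.65, 217.76], 17), ([228.11, 250.01], 103)]
```

View pics/side8c.png

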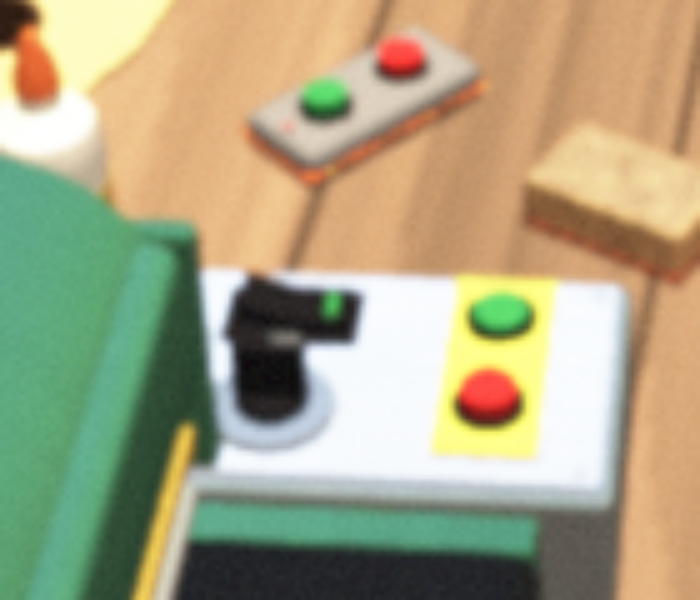

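View pics/top8.png

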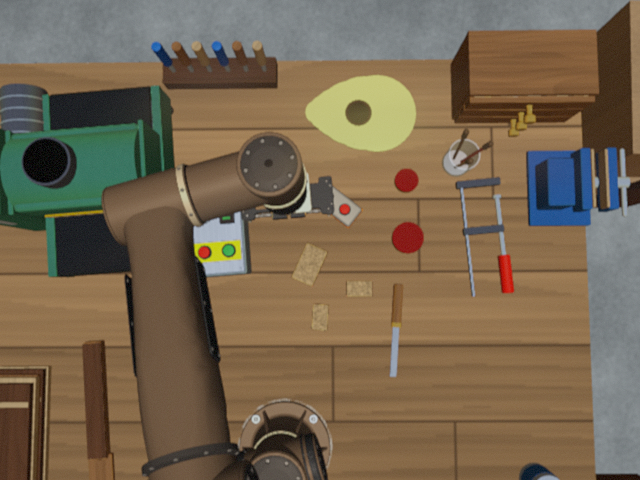

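The rocker's green-barred half at crop (335,305) now lies level and its far half is up. The drum green is in, the red is up, the remote hasn't moved and the loose things are where they were. The arm is clear at z = 229 mm, so I'll hand in.

```bash
python3 -c "
from plant import *
print(close_job())"
```

```text
the job is handed in; nothing more can be done
None
```

I made all three presses in the safe order and handed the job in at about 13 s of robot time; it returned no verdict.

| Step | Tip height at full press | Expected fully in | Force at the end |
|---|---|---|---|
| Remote green button | 33.3 mm | 33 mm | 6.4 N |
| Drum green button | 106.2 mm | 106 mm | 15.6 N |
| Feed rocker, green-barred end | 104.0 mm | 104 mm | 14.5 N |

**Last checks:**
- The pictures showed the drum green in, its red button raised, and the rocker's green-barred half level.
- The remote is where it was, within a fraction of a pixel, and its buttons are out.
- The dial and loose things looked unmoved by eye. I did not measure them one by one.
- The arm was clear of everything at 229 mm.

**Disagreement:** locating the buttons from both cameras put their tops 5 to 7 mm too low, probably because the side view also catches the flanks of the buttons. I used the top view with the given heights instead, and the contacts confirmed it.

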